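# Pin and clip the lever of a citrus press

### The job

The lever of the hand citrus press is held by a loose pivot pin. Push the pin fully home by its head, then take the R-clip from its wooden stand and push its straight leg down through the cross hole at the pin's far end until the bow springs over the pin, and let go. Feel for the hole and press gently, never harder than about 3 kg of force, and leave the other things where they stand.

Things in the scene. Friction and masses are not known exactly. Their poses are not given: they have to be found in the camera images.
- press: Grey hand citrus press fixed to the worktop: base 120 x 70 x 12 mm (x -35 to 85, y -35 to 35), cup and folded lever towards its +x. Origin: underside of the base, straight below the middle of the pivot axis, which runs level along the press's y, 50 mm above the worktop. Two fork cheeks, top 66 mm above the worktop, span |y| 17 to 27 mm.
- pivot_pin (a joint): Travel of the bright steel pivot pin along the press's +y: 0 to 0.008 m at the start, 0.030 m fully home, when its head meets a brass sleeve. Pin 20 mm in diameter; head 24 mm in diameter, 8 mm thick, at the -y end. It slides with about 5 N of friction, stays where it is left and does not turn.
- sleeve_mouth (a point): Fixed point on the pivot axis at the outer face of the press's -y cheek (y = -27 mm, 50 mm above the worktop). The sleeve's flange stands 2 to 32 mm out of this face towards -y: different every time, not known beforehand, and it does not yield. The pin's head rests on it when home; before, the head is up to 30 mm farther out. Axes as the press.
- hole_zone (a point): Fixed point at the pin's top line (60 mm above the worktop, y = 49 mm of the press), middle of where the hole may be. The hole is vertical, 7 mm square, slightly countersunk, 93 mm along +y from the head's underside (101 mm from its outer face): with the pin home it lies 0 to 15 mm to either side of this point along y. The pin ends 12 mm past the hole. Axes as the press.
- clip_eye (a point): Centre of the eye of the steel R-clip: double loop 26 mm across, 10 mm thick along the clip's y; grip it here, closing along y. z up along the leg, x towards the bow. At the start it is 73 mm above the worktop, leg upright in the stand. Clipped on (clip's y along the pin, bow on either side) it is 92 mm above the worktop.
- clip_tip (a point): Tip of the clip's straight leg, 67 mm below the eye; leg 5 mm thick, round tip. The wavy bow beside it reaches 20 mm to +x and 65 mm below the eye. The leg goes 35 mm down from the pin's top, its tip ending 25 mm above the worktop. Over about the last 15 to 5 mm of that the bow spreads, taking about 10 N of push, then springs over the pin. Axes as the eye.
- clip_stand: Fixed wooden stand of the clip: plate 60 x 50 x 6 mm with a block 45 mm high whose upright hole, 39 mm deep, takes the leg. Origin: underside, below the hole; x towards the clip's bow at the start. Lift the clip 45 mm to clear it.
- tin: Bystander: squat food tin 75 mm across, 58 mm high; origin at its underside.
- shaker: Bystander: salt shaker 44 mm across, 90 mm high; origin at its underside.
- mug: Bystander: brushed steel beaker 74 mm across, 96 mm high; origin at its underside.
- canister: Bystander: white canister with wooden lid, 70 mm across, 85 mm high; origin at its underside.
- jar: Bystander: glass jar with dark lid, 60 mm across, 80 mm high; origin at its underside.
- timer: Bystander: wind-up kitchen timer 62 mm across, 43 mm high; origin at its underside.

How it is judged:
By the outcome, as a careful person would: the job done as asked, in the order asked, and still so for the second after the job is handed in, with the robot touching nothing.
It also fails if it takes over 51 s, if anything falls off the work surface, if the arm or the gripper's body presses on something with over 40 N, if the wrist force passes 120 N, or if a joint passes its speed limit or range.

### The arm

A 6-joint arm with a two-finger parallel gripper is mounted at the origin on a cart in front of the work surface, level with it; the furniture and walls round the work are solid. World frame = base frame: x ahead of the robot, y to its left, z up, the work surface at z = 0. Lengths are in mm, angles in rad, forces in N, time in s.
With the tool pointing down it reaches from about 300 to 875 mm from the base axis. Payload 6.4 kg.
Tool frame: the origin (TCP) lies between the finger pads; the fingertips stand bot.tips_ahead ahead of it and the grasp point (between the pads) lies 5 mm behind it (bot.tips_ahead is the distance from the TCP to the fingertips, in mm); z points along the fingers, y is the line along which they close (so a half turn about z gives the same grasp; the last joint's range is limited). The gripper opens to 85 mm and grips with 20 to 120 N. Pads are 22 mm wide; open, the fingers measure 114 mm over their backs; the gripper's body (76 mm by 85 mm) begins 54 mm behind the grasp point. The pads swing forward as they close: fully open they stand 13 mm farther back than shut.
Start: joints at [1.115, 0.181, 1.607, -0, 1.354, -0.206], TCP at [142.133, 557.171, 245.288] pointing down, gripper open.
Joint ranges: [-2.99, 2.99], [-0.89, 2.07], [0.3, 2.58], [-1.14, 4.28], [0, 2.63], [-3.12, 3.12]. Speed limits (rad/s): [2.57, 2.57, 3.01, 3.14, 3.14, 3.14].

### API

Orientations are given as a 3x3 rotation matrix whose columns are the frame's x, y, z axes.
In Python, from cell import monitor, imaging, ticket, bot gives the robot as it stands. The module is installed in compiled form; this text tells all that it offers.
- The arm moves only by the shell command python3 -m crank 'ROWS'. ROWS is JSON, a list of rows, each a list of 7 numbers: the turn, a rotation vector about the tool's x, y, z in rad, then the shift along the tool's x, y, z in mm, then the finger opening in mm, from 0 to 85.4. A call has 1 to 8 rows; each row shifts and turns the commanded pose from where the row before left it, along the tool's axes as they then stand; what a row does not reach is not made up. A row lasts 1/8 s, in which the tool goes at most 62.5 mm and 10.7 degrees, less where a joint would pass 70% of its speed; a pose out of reach is approached as far as the arm can. A call is refused whole if a number of a shift passes 62.5 or a number of a turn 0.188, either way. A call with a gripper value outside its range is refused whole. The fingers move at their own pace and stop on an object; the grip force is fixed at half the most. Time passes only in rows, so rows that do not move let the fingers close. It gives the time, the measured TCP pose, the force, the opening and the grip force at its end, in the units of the state.
- monitor.sense(): the state, without advancing time (a new reading comes with each control period).
- imaging.grab_frame(name): name is "side" or "top" or "wrist"; returns the picture (480x640x3 uint8, red, green, blue); there is no depth.
- imaging.camera_model(name): a dict with "mtx" (3x3 intrinsics, pixels), "origin" and "rotation" of the camera in the world. Camera axes: x right, y down, z forward; pixel columns grow to the right and rows downward; lengths in mm; the calibration is good to about 2 mm. A picture is of the moment at which its call begins: read the wrist's pose just before it. camera_model takes no time and is no camera call; for the wrist camera it gives the pose at the moment of the call.
- ticket.hand_in(): hands the job in; it is judged then, once.
The state is a dict: "time": time; "joints": joint angles; "qvel": joint speeds; "effort": joint torques, N m; "tool_pos": TCP position; "eef_rot": TCP orientation; "ft_force": force on the tool from outside, world axes, zero at the start; "torque": the same for the moment, N m; "opening": finger opening in mm; "gripper_force": force on a finger pad.
Only numpy, scipy, OpenCV 4.12 (cv2) and the standard library are available. Lean on these libraries where they do the work, as an engineer would, in place of code of your own. Each camera call takes 0.05 s, during which the arm holds its last target. There are 200 camera calls.

## Working session

There is one attempt and no reset: what is moved stays moved. The work goes in short steps, Python scripts to look and compute and a shell command to move; the robot and the scene stay as the last step left them, time stands still between calls to the robot, and variables do not carry over. Pictures are saved under pics/ and viewed, at most 12 in all, crops included, and the job is handed in when it is done.

```bash
mkdir -p pics
python3 - <<'E'
from cell import monitor, imaging, bot
import cv2,numpy as np
s=monitor.sense();print({k:np.round(v,3).tolist() for k,v in s.items()},bot.tips_ahead)
for n in("top","side"):
    m=imaging.camera_model(n);print(n,{k:np.round(v,3).tolist() for k,v in m.items()})
    cv2.imwrite(f"pics/{n}0.png",imaging.grab_frame(n)[:,:,::-1])
E
```

```text
{'time': 0.0, 'joints': [1.115, 0.182, 1.608, 0.0, 1.354, -0.206], 'qvel': [0.001, -0.0, -0.002, 0.0, 0.001, -0.0], 'effort': [-0.001, -44.486, -35.134, -0.0, 0.009, -0.0], 'tool_pos': [141.887, 556.686, 244.375], 'eef_rot': [[-0.969, 0.247, -0.001], [0.247, 0.969, -0.002], [0.0, -0.002, -1.0]], 'ft_force': [-0.084, 0.055, -0.303], 'torque': [-0.003, -0.048, 0.011], 'gripper_force': 0.0, 'opening': 85.573} 14.0
top {'mtx': [[594.286, 0.0, 324.897], [0.0, 594.286, 244.967], [0.0, 0.0, 1.0]], 'origin': [281.677, 11.087, 1311.659], 'rotation': [[-0.111, -0.972, 0.206], [-0.994, 0.108, -0.022], [-0.0, -0.207, -0.978]]}
side {'mtx': [[491.126, 0.0, 322.502], [0.0, 491.126, 236.931], [0.0, 0.0, 1.0]], 'origin': [525.627, 789.425, 759.135], 'rotation': [[-0.999, 0.039, -0.013], [0.035, 0.64, -0.768], [-0.021, -0.768, -0.64]]}
```

View pics/top0.png

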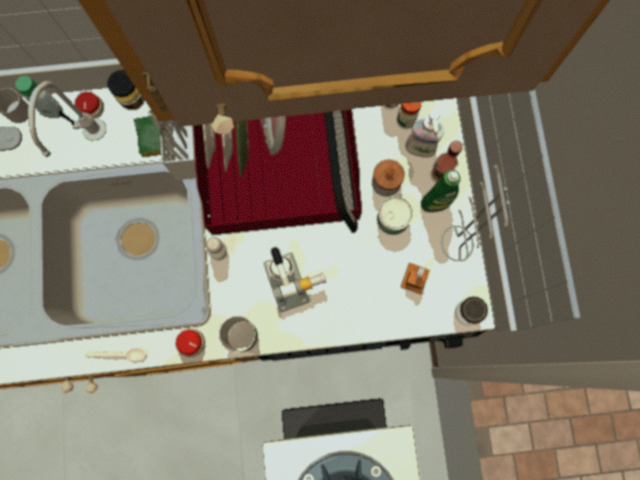

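View pics/side0.png

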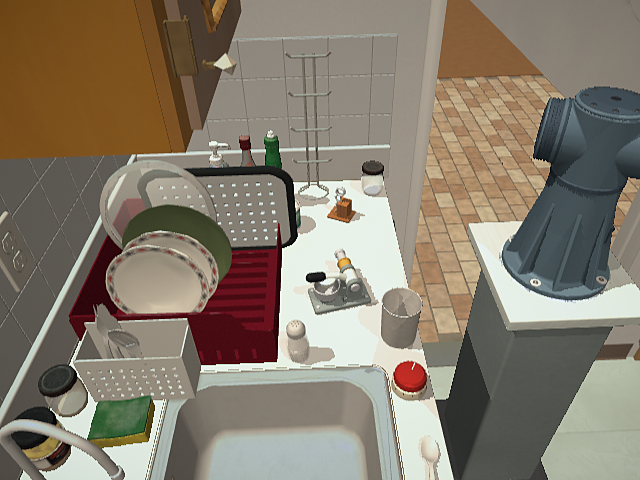

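The press is at about (288,285) in the top view, with its head and brass sleeve to the right. The clip stand is at (415,278). I'll enlarge both.

```bash
cat > h.py <<'E'
import numpy as np
from cell import imaging
def ray(n,u,v,m=None):
    m=m or imaging.camera_model(n); K=np.array(m["mtx"]);R=np.array(m["rotation"])
    return np.array(m["origin"]),R@np.linalg.solve(K,[u,v,1.])
def at(n,u,v,z,m=None):
    o,d=ray(n,u,v,m); return o+d*(z-o[2])/d[2]
def proj(n,p,m=None):
    m=m or imaging.camera_model(n); q=np.array(m["mtx"])@np.array(m["rotation"]).T@(np.array(p)-m["origin"]); return q[:2]/q[2]
E
python3 - <<'E'
import cv2,numpy as np
t=cv2.imread("pics/top0.png");s=cv2.imread("pics/side0.png")
a=cv2.resize(t[240:315,255:335],None,fx=5,fy=5,interpolation=2)
b=cv2.resize(t[255:300,395:440],None,fx=5,fy=5,interpolation=2)
c=cv2.resize(s[240:320,300:380],None,fx=5,fy=5,interpolation=2)[:, :400]
d=cv2.resize(s[180:230,320:365],None,fx=5,fy=5,interpolation=2)
o=np.zeros((600,800,3),np.uint8)
o[:375,:400]=a;o[375:600,:225]=b;o[:400,400:]=c;o[400:600,400:625]=d[:200]
cv2.imwrite("pics/z.png",o)
E
```

```text
(no output)
```

View pics/z.png

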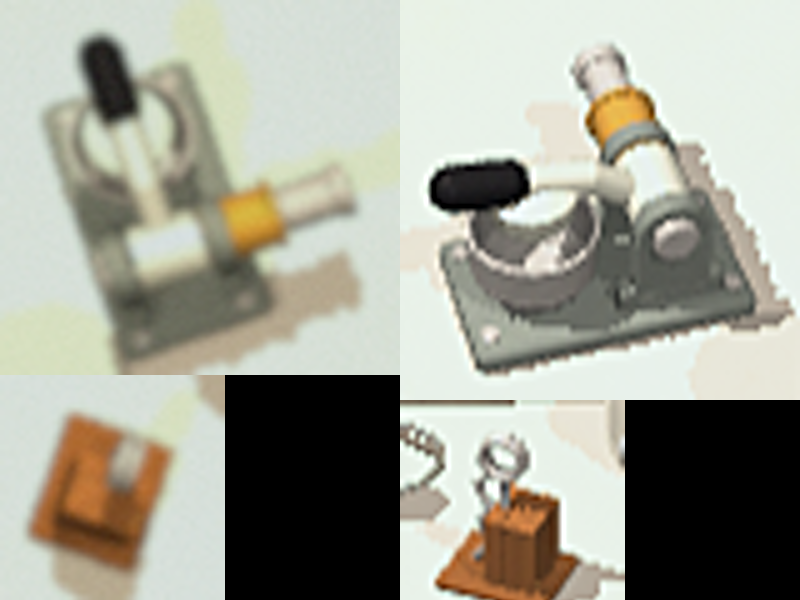

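The crops show all four base corners, the head end at crop (350,190) and the stand plate with the clip. I'll fit poses to these.

Run:
```python
from h import *
A=lambda x,y,z:at("top",255+x/5,240+y/5,z)
B=lambda x,y,z:at("top",395+x/5,255+(y-375)/5,z)
C=lambda x,y,z:at("side",300+(x-400)/5,240+y/5,z)
D=lambda x,y,z:at("side",320+(x-400)/5,180+(y-400)/5,z)
def fit(P,Q):
    P=np.array(P,float);Q=np.array(Q)[:,:2];p=P-P.mean(0);q=Q-Q.mean(0)
    th=np.arctan2((p[:,0]*q[:,1]-p[:,1]*q[:,0]).sum(),(p*q).sum());R=np.array([[np.cos(th),-np.sin(th)],[np.sin(th),np.cos(th)]])
    t=Q.mean(0)-R@P.mean(0);print("yaw",th,"org",t.round(1),"res",np.abs(Q-(P@R.T+t)).max().round(1));return th,R,t
c=[(85,35),(85,-35),(-35,-35),(-35,35)]
_,R,t=fit(c,[A(45,103,12),A(187,63,12),A(270,303,12),A(125,360,12)])
# side: corners
print("side near corners",C(480,372,12),C(755,308,12),C(440,245,12), [ (R@np.array(k)+t).round(0) for k in((85,35),(-35,35),(85,-35))])
for n,p in(("head end",A(350,190,50)),("flange end",A(275,215,50)),("side pin far end",C(670,240,50)),("side head",C(592,65,50))): print(n,(R.T@(p[:2]-t)).round(1),p.round(0))
# stand
q=[B(70,412,6),B(172,452,6),B(133,568,6),B(30,540,6)];print(np.round(q,0)[:,:2].tolist(), [np.linalg.norm(q[i]-q[i-1]).round(0) for i in range(4)])
print("stand side corners",D(437,588,6),D(575,558,6),D(478,535,6))
print("eye top",B(127,462,73),"eye side",D(502,456,73),"block hole side",D(513,500,45),"top",B(118,485,45))
for n,u,v,z in(("tin?",190,342,43),("mug",240,335,96),("shaker",215,245,90),("canister?",389,177,85),("jar?",472,310,80)):print(n,at("top",u,v,z).round(0))
```

```text
yaw 0.21629793017098167 org [458.6  69.6] res 3.5
side near corners [531.6332011  134.35344255  12.        ] [418.34278218 105.99006871  12.        ] [546.7596586   63.11913314  12.        ] [array([534., 122.]), array([417.,  96.]), array([549.,  54.])]
head end [ -1.2 -81.3] [475. -10.  50.]
flange end [ -1.1 -47.4] [468.  23.  50.]
side pin far end [ 2.2 33.1] [454. 102.  50.]
side head [  3.6 -76.5] [479.  -4.  50.]
[[496.0, -201.0], [473.0, -244.0], [423.0, -219.0], [441.0, -175.0]] [np.float64(61.0), np.float64(48.0), np.float64(55.0), np.float64(47.0)]
stand side corners [ 495.17873184 -188.59957584    6.        ] [ 423.95695344 -209.21952199    6.        ] [ 472.14838046 -232.04851333    6.        ]
eye top [ 460.91272352 -211.07027666   73.        ] eye side [ 461.55588358 -205.55185019   73.        ] block hole side [ 455.89311226 -207.36078682   45.        ] top [ 455.46329983 -210.79843591   45.        ]
tin? [372. 288.  43.]
mug [371. 175.  96.]
shaker [564. 213.  90.]
canister? [ 673. -171.   85.]
jar? [ 370. -305.   80.]
```

```bash
cat >> h.py <<'E'
def delta(pos,yaw,flip=True):
    """tool-down target: tool y along world yaw direction (-sin,cos); prints shift in present tool axes, and turn about tool z"""
    from cell import monitor
    s=monitor.sense();R=np.array(s["eef_rot"])
    d=R.T@(np.array(pos)-s["tool_pos"]);y=R[:,1];cur=np.arctan2(-y[0],y[1])
    print("tcp",np.round(s["tool_pos"],1),"yaw",cur.round(3),"shift",d.round(1),"turn z",round(-(yaw-cur),3),"rot z",R[:,2].round(3))
E
python3 - <<'E'
from h import *
from cell import monitor
s=monitor.sense();m=imaging.camera_model("wrist");R=np.array(s["eef_rot"])
print((R.T@(np.array(m["origin"])-s["tool_pos"])).round(1),(R.T@np.array(m["rotation"])).round(2),m["mtx"])
delta((440,0,245),0.22)
E
```

```text
[  83.8   -0.5 -128.4] [[-0.   -0.95 -0.32]
 [ 1.   -0.    0.  ]
 [-0.   -0.32  0.95]] [[334.49014318   0.         318.51299845]
 [  0.         334.49014318 239.30867463]
 [  0.           0.           1.        ]]
tcp [141.9 556.7 244.5] yaw -0.25 shift [-426.5 -465.8    0. ] turn z -0.47 rot z [-0.001 -0.001 -1.   ]
```

```bash
python3 -m crank '[[0,0,0,-53,-58,0,30],[0,0,0,-53,-58,0,30],[0,0,0,-53,-58,0,30],[0,0,0,-53,-58,0,30],[0,0,0,-53,-58,0,30],[0,0,0,-53,-58,0,30],[0,0,0,-53,-58,0,30],[0,0,0,-53,-58,0,30]]'; python3 -m crank '[[0,0,-0.118,0,0,10,20],[0,0,-0.118,0,0,10,10],[0,0,-0.118,0,0,10,0],[0,0,-0.116,0,0,0,0]]'
python3 - <<'E'
from h import *
import cv2
delta((440,0,215),0.22)
cv2.imwrite("pics/w1.png",imaging.grab_frame("wrist")[:,:,::-1])
import json
m=imaging.camera_model("wrist");json.dump({k:np.array(v).tolist() for k,v in m.items()},open("w1.json","w"))
E
```

```text
time: 1.1
tool_pos: [378.1, 114.2, 245.3]
eef_rot: [[-0.969, 0.247, 0.001], [0.247, 0.969, 0.0], [-0.001, 0.0, -1.0]]
ft_force: [1.5, 0.8, 0.3]
opening: 29.5
gripper_force: 0.0
time: 1.6
tool_pos: [376.8, 116.0, 214.1]
eef_rot: [[-0.975, -0.222, -0.002], [-0.222, 0.975, 0.0], [0.002, 0.001, -1.0]]
ft_force: [0.5, 0.8, 0.5]
opening: 0.0
gripper_force: 0.0
tcp [376.8 116.  214.1] yaw 0.224 shift [ -35.9 -127.1   -1.1] turn z 0.004 rot z [-0.002  0.    -1.   ]
```

View pics/w1.png

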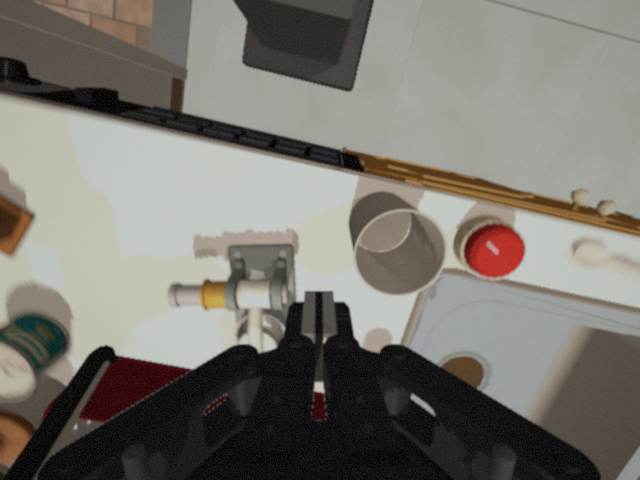

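The wrist view shows the pin almost level in the picture. The head end is at (168,294), the flange edge at (202,294), the cheek's outer face at about (233,294) and the base edge at v=245, so the yaw is right.

Run:
```python
from h import *
import json
m=json.load(open("w1.json"))
c,s=np.cos(.22),np.sin(.22);R=np.array([[c,-s],[s,c]])
for n,u,v,z in(("head",169,294,50),("headaxis",186,294,50),("axis2",255,293,50),("flange",202,294,50),("bl",229,246,12),("br",293,245,12)):
    p=at("w",u,v,z,m);print(n,p.round(1),(R.T@(p[:2]-[458.5,73])).round(1))
```

```text
head [480.9 -10.1  50. ] [  3.7 -85.9]
headaxis [477.1   6.2  50. ] [  3.6 -69.3]
axis2 [460.8  71.8  50. ] [ 2.  -1.7]
flange [473.6  21.4  50. ] [  3.5 -53.6]
bl [433.8  32.7  12. ] [-32.9 -33.9]
br [417.5  98.1  12. ] [-34.5  33.4]
```

Run:
```python
from h import *
delta((488,-40,50),0.235)
```

```text
tcp [377.1 116.  214.5] yaw 0.228 shift [ -73.  -177.1  164.3] turn z -0.007 rot z [-0.002 -0.    -1.   ]
```

```bash
python3 -m crank '[[0,0,-0.007,-18,-44,10,0],[0,0,0,-18,-44,20,0],[0,0,0,-18,-44,20,0],[0,0,0,-18,-44,20,0],[0,0,0,0,0,40,0],[0,0,0,0,0,40,0],[0,0,0,0,0,14,0],[0,0,0,0,0,0,0]]'
python3 - <<'E'
from h import *
import cv2,json
delta((488,-40,50),0.235)
m=imaging.camera_model("wrist");json.dump({k:np.array(v).tolist() for k,v in m.items()},open("w2.json","w"))
cv2.imwrite("pics/w2.png",imaging.grab_frame("wrist")[:,:,::-1])
E
```

```text
time: 2.65
tool_pos: [486.8, -39.1, 50.9]
eef_rot: [[-0.974, -0.225, -0.002], [-0.225, 0.974, 0.001], [0.002, 0.001, -1.0]]
ft_force: [-0.9, 0.2, 0.1]
opening: -0.0
gripper_force: 0.0
tcp [486.8 -39.1  50.9] yaw 0.227 shift [-1.  -1.2  0.9] turn z -0.008 rot z [-0.002  0.001 -1.   ]
```

View pics/w2.png

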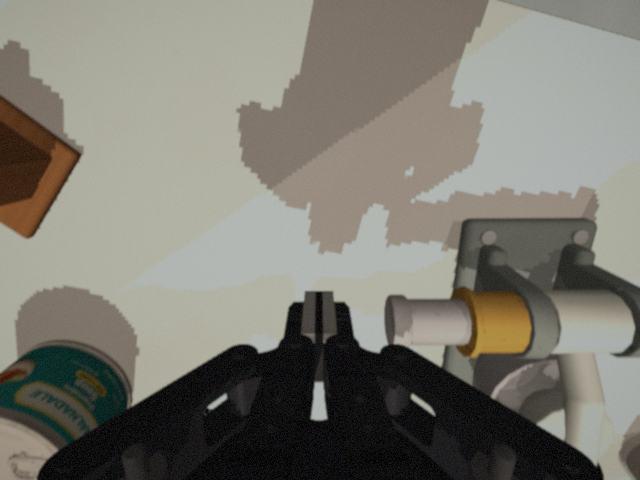

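The view shows the head at u 385–412 and v 295–347, the flange edge at u≈455 and the tips at u 303–333, v 290–.

Run:
```python
from h import *
import json
m=json.load(open("w2.json"))
P={}
for n,u,v,z in(("head",387,321,50),("axis2",440,321.5,50),("sleeve",500,322,50),("flange",456,322,50),("cheek",531,323,50),("baseL",462,222,12),("baseR",596,222,12)):
    P[n]=at("w",u,v,z,m);print(n,P[n].round(1))
d=P["sleeve"]-P["head"];print("axis yaw",np.arctan2(-d[0],d[1]))
d=P["baseR"]-P["baseL"];print("base yaw",np.arctan2(-d[0],d[1]),np.linalg.norm(d))
print("tcp px",proj("w",(486.8,-39.1,50.9),m),proj("w",(486.8,-39.1,37),m))
```

```text
head [478.8  -9.6  50. ]
axis2 [473.7  13.5  50. ]
sleeve [468.   39.8  50. ]
flange [472.4  20.6  50. ]
cheek [465.3  53.5  50. ]
baseL [434.7  25.5  12. ]
baseR [419.   93.6  12. ]
axis yaw 0.21508337095846455
base yaw 0.22603455272420414 69.83574856008272
tcp px [318.63132541 324.57499111] [318.55965191 308.37809472]
```

```bash
python3 -m crank '[[0,0,0,-1,8,0,0],[0,0,0,0,8,0,0],[0,0,0,0,6,0,0],[0,0,0,0,4,0,0],[0,0,0,0,4,0,0],[0,0,0,0,4,0,0]]'; python3 -m crank '[[0,0,0,0,3,0,0],[0,0,0,0,3,0,0],[0,0,0,0,0,0,0]]'
```

```text
time: 3.45
tool_pos: [481.5, -6.6, 52.3]
eef_rot: [[-0.974, -0.226, 0.002], [-0.226, 0.974, -0.002], [-0.002, -0.002, -1.0]]
ft_force: [-0.7, -5.5, 4.0]
opening: 0.3
gripper_force: 2.7
time: 3.82
tool_pos: [480.1, -0.4, 52.2]
eef_rot: [[-0.974, -0.226, 0.002], [-0.226, 0.974, -0.001], [-0.002, -0.002, -1.0]]
ft_force: [0.8, -4.6, 3.9]
opening: -0.1
gripper_force: 2.1
```

```bash
python3 -m crank '[[0,0,0,0,2,0,0],[0,0,0,0,2,0,0],[0,0,0,0,0,0,0]]'; python3 -m crank '[[0,0,0,0,1,0,0],[0,0,0,0,1,0,0]]';python3 -m crank '[[0,0,0,0,1,0,0],[0,0,0,0,0,0,0]]'
```

```text
time: 4.2
tool_pos: [479.5, 2.5, 52.1]
eef_rot: [[-0.974, -0.226, 0.002], [-0.226, 0.974, -0.003], [-0.002, -0.003, -1.0]]
ft_force: [0.4, -9.3, 2.7]
opening: 0.2
gripper_force: 4.6
time: 4.45
tool_pos: [479.5, 2.7, 52.2]
eef_rot: [[-0.974, -0.226, 0.003], [-0.226, 0.974, -0.006], [-0.002, -0.006, -1.0]]
ft_force: [1.6, -20.6, 0.2]
opening: 0.0
gripper_force: 10.2
time: 4.7
tool_pos: [479.5, 2.8, 52.2]
eef_rot: [[-0.974, -0.226, 0.004], [-0.226, 0.974, -0.007], [-0.002, -0.008, -1.0]]
ft_force: [1.5, -22.9, -1.1]
opening: -0.1
gripper_force: 11.0
```

Home: the force rose to 23 N with no further motion. I'll back off and look down at the far end for the hole.

```bash
python3 -m crank '[[0,0,0,0,-12,0,0],[0,0,0,0,-8,0,0],[0,0,0,0,0,-40,0],[0,0,0,0,0,-45,0]]'
python3 - <<'E'
from h import *
delta((494,119,125),0.222)
E
```

```text
time: 5.2
tool_pos: [480.9, -12.2, 136.1]
eef_rot: [[-0.974, -0.225, -0.003], [-0.225, 0.974, 0.002], [0.003, 0.002, -1.0]]
ft_force: [1.3, -0.3, 0.9]
opening: 0.2
gripper_force: 0.0
tcp [480.9 -12.2 136.1] yaw 0.227 shift [-42.3 124.9  11.3] turn z 0.005 rot z [-0.003  0.002 -1.   ]
```

```bash
python3 -m crank '[[0,0,0.005,-14,41,4,0],[0,0,0,-14,42,4,0],[0,0,0,-14,42,3,0],[0,0,0,0,0,0,0]]'
python3 - <<'E'
from h import *
import cv2,json
delta((494,119,125),0.222)
m=imaging.camera_model("wrist");json.dump({k:np.array(v).tolist() for k,v in m.items()},open("w3.json","w"))
f=imaging.grab_frame("wrist")[:,:,::-1]
cv2.imwrite("pics/w3f.png",f)
print(proj("w",(452,109,60),m))
cv2.imwrite("pics/w3.png",cv2.resize(f[130:280,150:350],None,fx=4,fy=4,interpolation=2))
E
```

```text
time: 5.7
tool_pos: [494.4, 121.2, 124.7]
eef_rot: [[-0.974, -0.224, -0.002], [-0.224, 0.974, 0.001], [0.001, 0.001, -1.0]]
ft_force: [0.0, -0.5, 0.6]
opening: 0.1
gripper_force: 0.0
tcp [494.4 121.2 124.7] yaw 0.226 shift [ 0.9 -2.1 -0.3] turn z 0.004 rot z [-0.002  0.001 -1.   ]
[314.35980755 197.01779074]
```

View pics/w3.png

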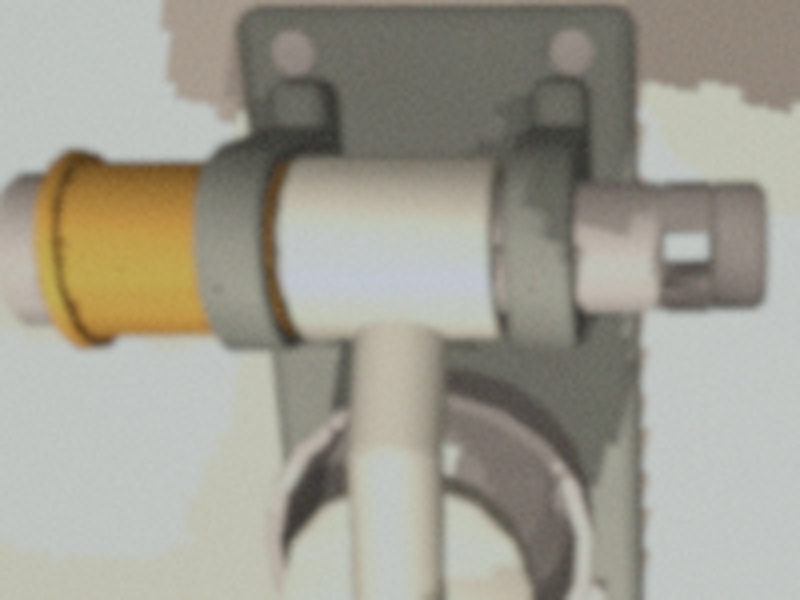

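The hole shows as a bright square with a dark near wall, at crop u 661–713 and v 232–284. Its centre is (687,258), or full-frame (321.8,194.5). The head rests on the flange.

Run:
```python
from h import *
import json
m=json.load(open("w3.json"))
f=lambda x,y,z:at("w",150+x/4,130+y/4,z,m)
h=f(687,258,60);print("hole",h.round(1))
for n,a in(("baseL",(241,12,12)),("baseR",(634,12,12)),("pinend",(765,246,50)),("flange",(42,250,50)),("cheekR",(577,246,50))):print(n,f(*a).round(1))
L,Rr=f(241,12,12),f(634,12,12);d=Rr-L;print("yaw",np.arctan2(-d[0],d[1]),np.linalg.norm(d))
y=.224;o=(L+Rr)[:2]/2+35*np.array([np.cos(y),np.sin(y)]);print("org",o,"hole press",np.array([[np.cos(y),np.sin(y)],[-np.sin(y),np.cos(y)]])@(h[:2]-o))
# stand pose guess
delta((460-60,-208,180),-0.44)
```

```text
hole [449.6 112.9  60. ]
baseL [434.3  31.2  12. ]
baseR [419.2  97.   12. ]
pinend [447.  124.7  50. ]
flange [472.4  17.   50. ]
cheekR [453.4  96.6  50. ]
yaw 0.2262542509971732 67.47844070873974
org [460.85778096  71.89446619] hole press [-1.89032114 42.46187115]
tcp [494.6 119.8 124.7] yaw 0.225 shift [ 165.5 -298.3  -55.2] turn z 0.665 rot z [-0.001  0.    -1.   ]
```

```bash
python3 -m crank '[[0,0,0,12,-56,-13,0],[0,0,0,12,-56,-13,0],[0,0,0,12,-57,0,0],[0,0,0,13,-57,0,0],[0,0,0,13,-57,0,10],[0,0,0,13,-57,0,20]]'; python3 -m crank '[[0,0,0.166,0,0,0,30],[0,0,0.166,0,0,0,40],[0,0,0.166,0,0,0,40],[0,0,0.167,0,0,0,40],[0,0,0,0,0,0,40]]'
python3 - <<'E'
from h import *
import cv2,json
delta((498,-227,150),-.44)
m=imaging.camera_model("wrist");json.dump({k:np.array(v).tolist() for k,v in m.items()},open("w4.json","w"))
f=imaging.grab_frame("wrist")[:,:,::-1]
cv2.imwrite("pics/w4f.png",f)
print(proj("w",(460,-209,73),m))
cv2.imwrite("pics/w4.png",cv2.resize(f[100:300,180:440],None,fx=3,fy=3,interpolation=2))
E
```

```text
time: 6.5
tool_pos: [495.9, -232.6, 151.3]
eef_rot: [[-0.976, -0.219, -0.0], [-0.219, 0.976, 0.0], [0.0, 0.0, -1.0]]
ft_force: [0.5, -0.0, 0.7]
opening: 19.6
gripper_force: 0.0
time: 7.12
tool_pos: [496.3, -230.5, 151.1]
eef_rot: [[-0.904, 0.428, -0.001], [0.428, 0.904, 0.0], [0.001, 0.0, -1.0]]
ft_force: [0.6, -0.6, 0.8]
opening: 39.9
gripper_force: 0.0
tcp [ 496.3 -230.5  151.1] yaw -0.443 shift [-0.   3.9  1.1] turn z -0.003 rot z [-0.001  0.    -1.   ]
[325.19219586 195.68400437]
```

View pics/w4.png

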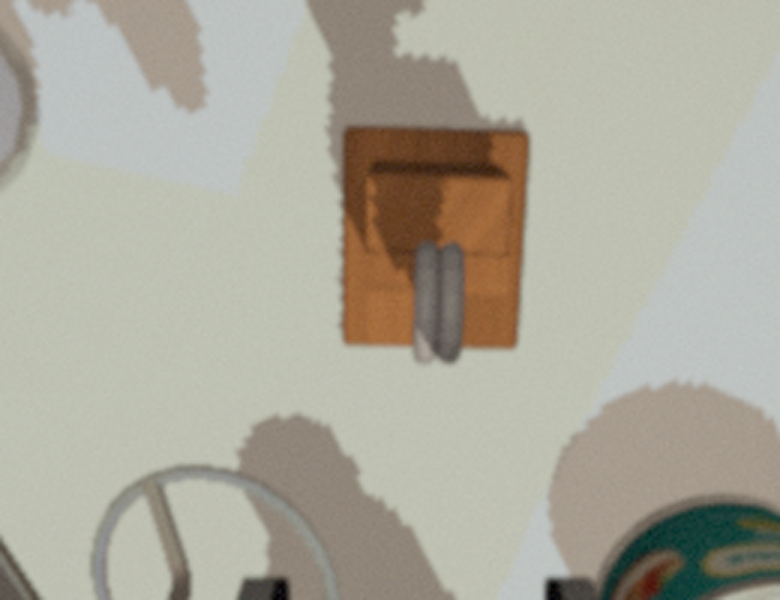

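The loop is at crop u 415–465, v 240–362, with its centre at full-frame (326.7,200.3). Its plane lies along the tool's x, so the yaw is right.

Run:
```python
from h import *
import json
m=json.load(open("w4.json"))
e=at("w",326.7,200.3,73,m);print(e.round(1))
f=lambda x,y,z:at("w",180+x/3,100+y/3,z,m)
print([f(*a).round(1).tolist() for a in((345,128,6),(528,130,6),(517,348,6),(345,343,6))])
delta((e[0],e[1],68),-.443)
```

```text
[ 463.1 -209.4   73. ]
[[424.4, -217.1, 6.0], [445.4, -174.0, 6.0], [498.4, -200.1, 6.0], [476.3, -243.2, 6.0]]
tcp [ 496.4 -230.3  151.1] yaw -0.44 shift [39.1  4.7 83.1] turn z 0.003 rot z [-0.  0. -1.]
```

```bash
python3 -m crank '[[0,0,0.01,20,2.5,0,40],[0,0,0,19,2,10,40],[0,0,0,0,0,30,40],[0,0,0,0,0,30,40],[0,0,0,0,0,13,40],[0,0,0,0,0,0,40]]'
python3 - <<'E'
from h import *
delta((463.1,-209.4,68),-.45)
E
python3 -m crank '[[0,0,0,0,0,0,20],[0,0,0,0,0,0,8],[0,0,0,0,0,0,4],[0,0,0,0,0,0,4]]'
```

```text
time: 7.92
tool_pos: [463.3, -208.6, 67.7]
eef_rot: [[-0.9, 0.436, -0.002], [0.436, 0.9, 0.001], [0.002, 0.0, -1.0]]
ft_force: [-0.0, -0.0, 0.5]
opening: 40.2
gripper_force: 0.0
tcp [ 463.3 -208.6   67.7] yaw -0.452 shift [-0.1 -0.8 -0.3] turn z -0.002 rot z [-0.002  0.001 -1.   ]
time: 8.43
tool_pos: [464.6, -209.4, 69.2]
eef_rot: [[-0.899, 0.437, 0.002], [0.437, 0.899, -0.001], [-0.002, -0.001, -1.0]]
ft_force: [-0.5, 0.1, 4.9]
opening: 9.2
gripper_force: 60.3
```

```bash
python3 -m crank '[[0,0,0,0,0,-20,4],[0,0,0,0,0,-30,4],[0,0,0,0,0,-30,4],[0,0,0,0,0,0,4]]'
python3 - <<'E'
from h import *
delta((449.6,112.9,150),.224)
E
```

```text
time: 8.93
tool_pos: [465.2, -209.7, 150.4]
eef_rot: [[-0.899, 0.437, 0.004], [0.437, 0.899, -0.003], [-0.004, -0.001, -1.0]]
ft_force: [-1.0, 0.6, -0.1]
opening: 8.8
gripper_force: 59.6
tcp [ 465.2 -209.7  150.4] yaw -0.453 shift [155.1 283.3  -0.5] turn z -0.677 rot z [ 0.004 -0.003 -1.   ]
```

```bash
python3 -m crank '[[0,0,0,15,28,0,4],[0,0,0,22,40,0,4],[0,0,0,22,40,0,4],[0,0,0,22,41,0,4],[0,0,0,22,41,0,4],[0,0,0,22,40,0,4],[0,0,0,18,33,0,4],[0,0,0,12,20,0,4]]'; python3 -m crank '[[0,0,-0.169,0,0,0,4],[0,0,-0.169,0,0,0,4],[0,0,-0.169,0,0,0,4],[0,0,-0.17,0,0,0,4],[0,0,0,0,0,0,4],[0,0,0,0,0,0,4]]'
python3 - <<'E'
from h import *
import cv2,json
delta((449.6,112.9,150),.224)
m=imaging.camera_model("wrist");json.dump({k:np.array(v).tolist() for k,v in m.items()},open("w5.json","w"))
f=imaging.grab_frame("wrist")[:,:,::-1]
cv2.imwrite("pics/w5f.png",f)
print("hole",proj("w",(449.6,112.9,60),m),"tip exp",proj("w",(449.6,112.9,88),m))
g=cv2.resize(f[180:380,200:460],None,fx=3,fy=3,interpolation=2)
cv2.imwrite("pics/w5.png",g)
E
```

```text
time: 9.93
tool_pos: [446.8, 115.2, 146.7]
eef_rot: [[-0.9, 0.436, -0.003], [0.436, 0.9, 0.0], [0.003, -0.001, -1.0]]
ft_force: [0.4, -0.9, -0.7]
opening: 9.0
gripper_force: 59.6
time: 10.68
tool_pos: [447.8, 113.5, 147.5]
eef_rot: [[-0.976, -0.219, -0.001], [-0.219, 0.976, 0.0], [0.001, 0.0, -1.0]]
ft_force: [0.3, 0.6, -1.6]
opening: 8.6
gripper_force: 59.6
tcp [447.8 113.5 147.5] yaw 0.221 shift [-1.7 -1.  -2.5] turn z -0.003 rot z [-0.001  0.    -1.   ]
hole [317.09014137 255.44806548] tip exp [316.97782501 272.23379289]
```

View pics/w5.png

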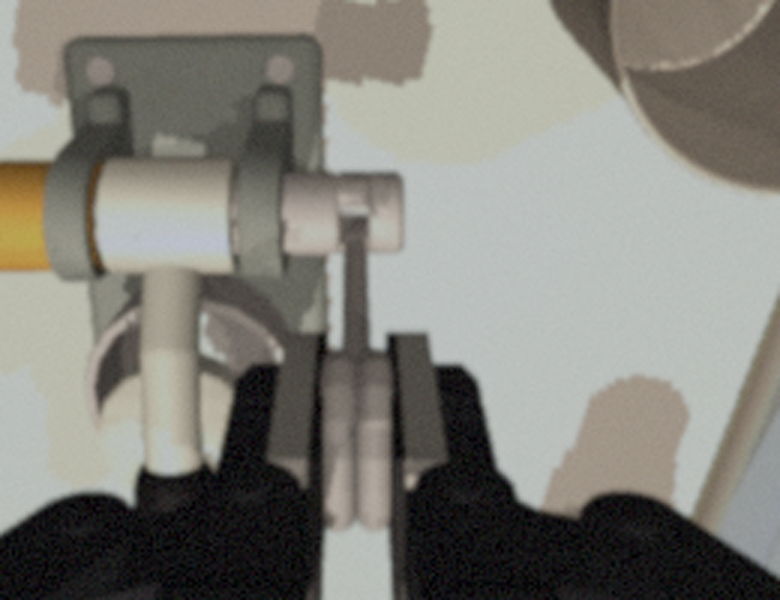

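The leg runs from crop (356,340) up to the tip at about (356,218). The hole is just behind it at u≈355 and the loop spans v 350–527.

Run:
```python
from h import *
import json
m=json.load(open("w5.json"))
R=np.array([[-.976,-.219],[-.219,.976]]).T  # rows tool x,y
R=np.array([[-.976,-.219],[-.219,.976]])
t=np.array([447.8,113.5])
f=lambda x,y,z:at("w",200+x/3,180+y/3,z,m)
for n,a in(("tip lo",(356,217,85.5)),("tip",(356,224,85.5)),("eye top edge",(356,350,152.5)),("eye bot edge",(356,527,152.5)),("eye c",(356,438,152.5)),("pin end c",(403,211,50)),("pin top",(387,173,50)),("pin bot",(387,250,50)),("hole w",(355,220,60)),("legmid",(356,340,120))):
    p=f(*a);print(n,p.round(1),"tool xy",(R@(p[:2]-t)).round(1))
print("hole tool",R@(np.array([449.6,112.9])-t))
for z in (85.5,110,130,140,152.5): print(z,(proj("w",(447.8,113.5,z),m)-[200,180])*3)
```

```text
tip lo [437.5 111.3  85.5] tool xy [10.5  0.1]
tip [439.  111.6  85.5] tool xy [9.  0.1]
eye top edge [431.6 109.8 152.5] tool xy [16.6 -0.1]
eye bot edge [460.2 116.2 152.5] tool xy [-12.7  -0.1]
eye c [445.3 112.9 152.5] tool xy [ 2.5 -0.1]
pin end c [446.9 125.   50. ] tool xy [-1.6 11.5]
pin top [438.3 119.1  50. ] tool xy [8.  7.5]
pin bot [457.6 123.6  50. ] tool xy [-11.8   7.7]
hole w [447.9 113.4  60. ] tool xy [-0.1 -0.1]
legmid [446.9 113.3 120. ] tool xy [ 0.9 -0. ]
hole tool [-1.6254 -0.9798]
85.5 [355.69524229 264.47800928]
110 [355.92314817 318.44472479]
130 [356.15659308 373.72304631]
140 [356.29458088 406.39771072]
152.5 [356.4925701  453.28034463]
```

The tip stands about 9 mm to the tool's +x of the TCP, so the leg is offset from the eye. I'll shift by that and lower to just above the pin, then check.

```bash
python3 -m crank '[[0,0,0,-6,-1,0,4],[0,0,0,-5,0,8,4],[0,0,0,0,0,8,4],[0,0,0,0,0,3,4],[0,0,0,0,0,0,4],[0,0,0,0,0,0,4]]'
python3 - <<'E'
from h import *
import cv2,json
delta((449.6,112.9,66),.224)
m=imaging.camera_model("wrist");json.dump({k:np.array(v).tolist() for k,v in m.items()},open("w6.json","w"))
f=imaging.grab_frame("wrist")[:,:,::-1]
cv2.imwrite("pics/w6f.png",f)
print("hole crop",(proj("w",(449.6,112.9,60),m)-[270,180])*6)
g=cv2.resize(f[180:280,270:400],None,fx=6,fy=6,interpolation=2)
cv2.imwrite("pics/w6.png",g)
E
```

```text
time: 11.48
tool_pos: [459.3, 115.0, 129.4]
eef_rot: [[-0.975, -0.222, 0.0], [-0.222, 0.975, -0.0], [-0.0, -0.0, -1.0]]
ft_force: [-0.1, -0.3, -0.8]
opening: 9.0
gripper_force: 59.6
tcp [459.3 115.  129.4] yaw 0.224 shift [10.   0.2 63.4] turn z 0.0 rot z [ 0. -0. -1.]
hole crop [292.91006653 412.38923182]
```

View pics/w6.png

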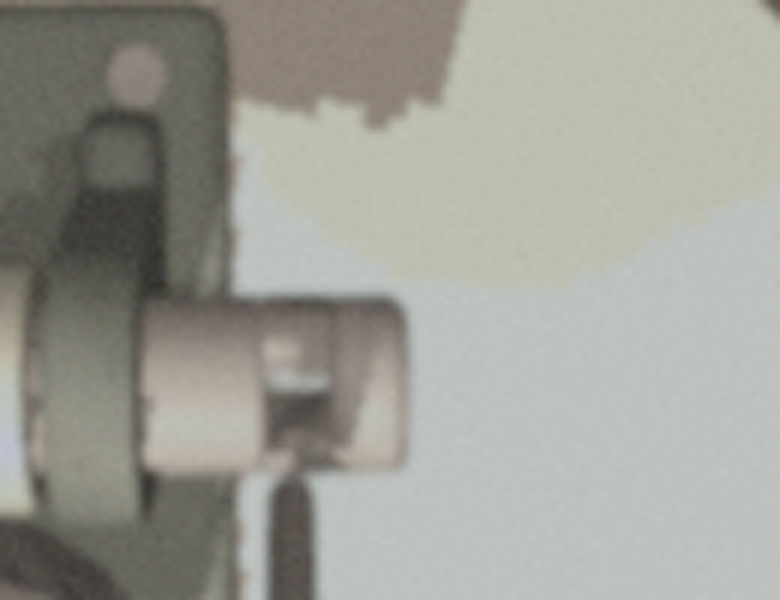

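Now the tip edge shows at crop (293,476). The hole opening is at u 263–330, so its centre is about 297. The dark patch that I took for the tip before was the hole wall.

Run:
```python
from h import *
import json
m=json.load(open("w6.json"))
R=np.array([[-.975,-.222],[-.222,.975]]);t=np.array([459.3,115.0])
f=lambda x,y,z:at("w",270+x/6,180+y/6,z,m)
for n,a in(("tip c",(293,504,68.7)),("tip edge",(293,477,68.7)),("hole vis",(297,410,60)),("pin top",(370,298,50)),("pin bot",(370,470,50)),("pin end",(407,385,50))):
    p=f(*a);print(n,p.round(1),"tool",(R@(p[:2]-t)).round(1))
print("hole w3 tool",R@(np.array([449.6,112.9])-t))
```

```text
tip c [456.2 114.4  68.7] tool [3.2 0.1]
tip edge [453.3 113.7  68.7] tool [6.2 0.1]
hole vis [449.2 113.3  60. ] tool [10.2  0.5]
pin top [438.5 119.   50. ] tool [19.4  8.5]
pin bot [458.  123.7  50. ] tool [-0.7  8.7]
pin end [447.3 125.3  50. ] tool [ 9.4 12.7]
hole w3 tool [9.9237 0.1059]
```

```bash
python3 -m crank '[[0,0,0,6.5,0.3,0,4],[0,0,0,0,0,2,4],[0,0,0,0,0,2,4],[0,0,0,0,0,0,4]]'; python3 -m crank '[[0,0,0,0,0,2,4],[0,0,0,0,0,2,4],[0,0,0,0,0,0,4]]'
```

```text
time: 12.02
tool_pos: [452.8, 113.8, 125.1]
eef_rot: [[-0.975, -0.222, -0.0], [-0.222, 0.975, 0.0], [0.0, 0.0, -1.0]]
ft_force: [0.8, -0.1, -1.0]
opening: 8.7
gripper_force: 59.6
time: 12.4
tool_pos: [452.7, 113.8, 121.0]
eef_rot: [[-0.975, -0.222, -0.001], [-0.222, 0.975, -0.0], [0.001, 0.0, -1.0]]
ft_force: [0.2, -0.0, -0.1]
opening: 8.8
gripper_force: 59.6
```

```bash
python3 -m crank '[[0,0,0,0,0,2,4],[0,0,0,0,0,0,4]]'; python3 -m crank '[[0,0,0,0,0,2,4],[0,0,0,0,0,0,4]]'
python3 - <<'E'
from h import *
import cv2
f=imaging.grab_frame("wrist")[:,:,::-1]
cv2.imwrite("pics/w7.png",cv2.resize(f[180:280,270:400],None,fx=6,fy=6,interpolation=2))
E
```

```text
time: 12.65
tool_pos: [452.7, 113.8, 119.1]
eef_rot: [[-0.975, -0.222, -0.0], [-0.222, 0.975, 0.0], [0.0, 0.0, -1.0]]
ft_force: [-0.1, -0.3, -1.1]
opening: 8.7
gripper_force: 59.6
time: 12.9
tool_pos: [452.7, 113.8, 117.1]
eef_rot: [[-0.975, -0.222, -0.0], [-0.222, 0.975, 0.0], [0.0, 0.0, -1.0]]
ft_force: [0.6, -1.4, -0.1]
opening: 9.3
gripper_force: 59.6
```

View pics/w7.png

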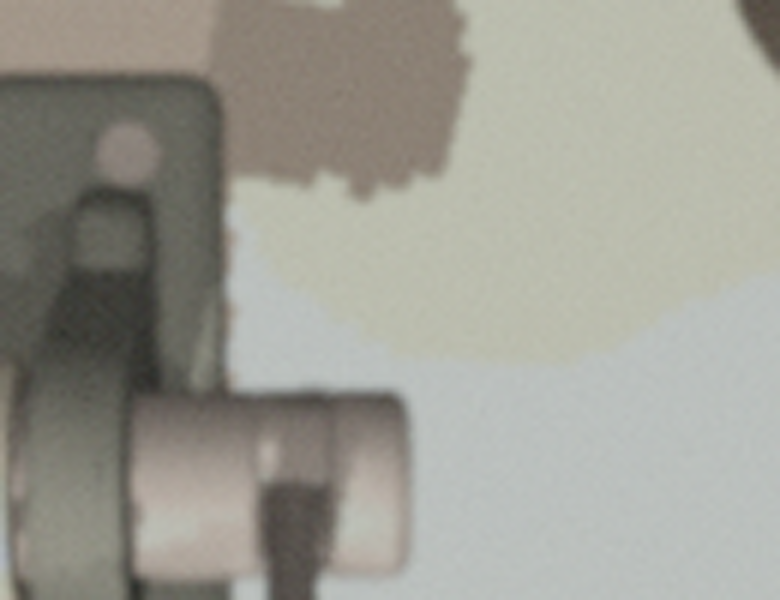

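The leg (u≈295) goes into the hole (centre ≈298) with no contact force, so I'll carry on down.

```bash
python3 -m crank '[[0,0,0,0,0.3,2,4],[0,0,0,0,0,2,4],[0,0,0,0,0,2,4],[0,0,0,0,0,0,4]]'; python3 -m crank '[[0,0,0,0,0,2,4],[0,0,0,0,0,2,4],[0,0,0,0,0,2,4],[0,0,0,0,0,0,4]]'
```

```text
time: 13.45
tool_pos: [452.6, 114.1, 111.0]
eef_rot: [[-0.975, -0.222, -0.001], [-0.222, 0.975, -0.0], [0.001, 0.0, -1.0]]
ft_force: [-0.3, 0.4, -1.1]
opening: 8.9
gripper_force: 59.6
time: 13.95
tool_pos: [453.5, 114.1, 105.5]
eef_rot: [[-0.975, -0.222, 0.002], [-0.222, 0.975, 0.0], [-0.001, -0.0, -1.0]]
ft_force: [3.0, 0.7, 1.1]
opening: 9.0
gripper_force: 59.9
```

```bash
python3 -m crank '[[0,0,0,0,0,1.5,4],[0,0,0,0,0,1.5,4],[0,0,0,0,0,0,4]]'; python3 -m crank '[[0,0,0,0,0,1.5,4],[0,0,0,0,0,1.5,4],[0,0,0,0,0,0,4]]'
```

```text
time: 14.32
tool_pos: [453.2, 114.1, 102.3]
eef_rot: [[-0.975, -0.222, 0.001], [-0.222, 0.975, 0.0], [-0.001, -0.0, -1.0]]
ft_force: [4.1, 1.6, 0.7]
opening: 9.0
gripper_force: 59.9
time: 14.7
tool_pos: [452.9, 114.1, 99.0]
eef_rot: [[-0.975, -0.222, 0.0], [-0.222, 0.975, 0.0], [-0.0, 0.0, -1.0]]
ft_force: [5.4, 1.2, -2.2]
opening: 9.0
gripper_force: 59.5
```

```bash
python3 -m crank '[[0,0,0,-0.5,0,1.5,4],[0,0,0,0,0,1.5,4],[0,0,0,0,0,0,4]]'; python3 -m crank '[[0,0,0,0,0,1.5,4],[0,0,0,0,0,1.5,4],[0,0,0,0,0,0,4]]'
```

```text
time: 15.08
tool_pos: [452.8, 114.2, 95.6]
eef_rot: [[-0.975, -0.222, -0.001], [-0.222, 0.975, 0.0], [0.001, 0.0, -1.0]]
ft_force: [5.1, 1.5, -4.4]
opening: 9.1
gripper_force: 59.1
time: 15.45
tool_pos: [452.7, 114.2, 92.8]
eef_rot: [[-0.975, -0.222, -0.001], [-0.222, 0.975, -0.0], [0.001, 0.0, -1.0]]
ft_force: [3.9, 0.4, -3.1]
opening: 9.4
gripper_force: 59.3
```

```bash
python3 -m crank '[[0,0,0,0,0,1.5,4],[0,0,0,0,0,1.5,4],[0,0,0,0,0,0,4]]'; python3 -m crank '[[0,0,0,0,0,1,4],[0,0,0,0,0,0,4]]'
```

```text
time: 15.82
tool_pos: [452.4, 114.2, 89.9]
eef_rot: [[-0.975, -0.222, -0.002], [-0.222, 0.975, -0.0], [0.002, 0.0, -1.0]]
ft_force: [1.3, -0.3, -1.6]
opening: 9.1
gripper_force: 59.4
time: 16.08
tool_pos: [452.9, 114.2, 89.1]
eef_rot: [[-0.975, -0.222, -0.001], [-0.222, 0.975, -0.0], [0.001, 0.0, -1.0]]
ft_force: [0.1, -0.3, -1.5]
opening: 9.1
gripper_force: 59.5
```

```bash
python3 -m crank '[[0,0,0,0,0,1,4],[0,0,0,0,0,0,4]]'; python3 -m crank '[[0,0,0,0,0,1,4],[0,0,0,0,0,0,4]]'
```

```text
time: 16.32
tool_pos: [453.2, 114.2, 88.2]
eef_rot: [[-0.975, -0.222, -0.0], [-0.222, 0.975, -0.0], [0.0, 0.0, -1.0]]
ft_force: [1.0, 0.1, 0.0]
opening: 8.9
gripper_force: 59.5
time: 16.58
tool_pos: [453.2, 114.2, 87.2]
eef_rot: [[-0.975, -0.222, -0.0], [-0.222, 0.975, -0.0], [0.0, 0.0, -1.0]]
ft_force: [-0.4, -1.0, -0.5]
opening: 9.1
gripper_force: 59.5
```

```bash
python3 -m crank '[[0,0,0,0,0,0,14],[0,0,0,0,0,0,24],[0,0,0,0,0,0,24],[0,0,0,0,0,-20,24],[0,0,0,0,0,-50,24],[0,0,0,0,0,-50,24],[0,0,0,-40,0,0,24],[0,0,0,0,0,0,24]]'
python3 - <<'E'
from h import *
import cv2
delta((453.2,114.2,200),.224)
f=imaging.grab_frame("side")[:,:,::-1]
w=imaging.grab_frame("wrist")[:,:,::-1]
m=imaging.camera_model("wrist")
eye=(450,112.9,92)
print(proj("side",eye),proj("side",(450,112.9,25)),proj("w",eye,m))
c=[int(x) for x in proj("w",eye,m)]
a=cv2.resize(f[225:325,290:390],(400,400),interpolation=2)
x0=max(c[0]-50,0);y0=max(c[1]-50,0);b=cv2.resize(w[y0:y0+100,x0:x0+100],(400,400),interpolation=2)
cv2.imwrite("pics/end.png",np.hstack([a,b]));print(x0,y0)
E
```

```text
time: 17.58
tool_pos: [494.3, 123.2, 208.3]
eef_rot: [[-0.975, -0.222, 0.003], [-0.222, 0.975, 0.0], [-0.003, -0.001, -1.0]]
ft_force: [0.4, -1.3, 0.8]
opening: 23.8
gripper_force: 0.0
tcp [494.3 123.2 208.3] yaw 0.224 shift [42.1  0.3  8.2] turn z 0.0 rot z [ 0.003  0.    -1.   ]
[356.76981596 276.5838978 ] [355.98950166 300.36619932] [317.4561464  185.13505265]
267 135
```

View pics/end.png

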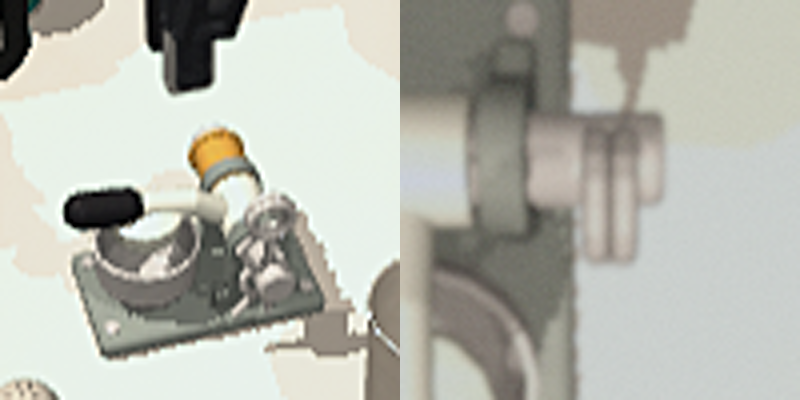

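The clip stands upright on the pin with its bow below the loop, round the pin's end at side crop (270,285), and the head is still against the flange. The gripper is clear, so I'll hand in.

```bash
python3 -c "
from cell import ticket
print(ticket.hand_in())"
```

```text
the job is handed in; nothing more can be done
None
```

I pushed the pin home, clipped the R-clip on through its hole, released it and handed the job in at about 18 s; the highest force I read was about 23 N, and hand-in returned no verdict.

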